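Set the wheel test stand to speed three and start it

ROBOT

A 7-joint arm with a two-finger parallel gripper is mounted at the origin on the work surface. World frame = base frame: x ahead of the robot, y to its left, z up, the work surface at z = 0. Lengths are in mm, angles in rad, forces in N, time in s.
With the tool pointing down it reaches from about 425 to 925 mm from the base axis. Payload 6.8 kg.
Tool frame: the origin (TCP) lies where the fingers leave the gripper's body, on its centre line; the fingertips stand 73 mm ahead of it and the grasp point (between the pads) lies 54 mm ahead of it; z points along the fingers, x is the direction in which the jaws open and shut, and the axes are right-handed (so a half turn about z gives the same grasp; the last joint's range is limited). The gripper opens to 85 mm and grips with 20 to 120 N. Pads are 22 mm wide; open, the fingers measure 114 mm over their backs; the gripper's body (76 mm by 85 mm) begins 54 mm behind the grasp point. The pads swing forward as they close: fully open they stand 13 mm farther back than shut.
Start: joints at [1.025, 0.477, 0.022, 1.555, -0.011, 1.109, -0.083], TCP at [286.174, -611.351, 303.908] pointing down, gripper open.
Joint ranges: [-2.96, 2.96], [-0.34, 2.1], [-1.41, 1.46], [0.24, 2.44], [-1.37, 4.51], [0.17, 1.92], [-2.96, 2.96]. Speed limits (rad/s): [2.39, 2.39, 3.14, 3.14, 3.14, 3.14, 3.14].

INTERFACE

Orientations are given as a unit quaternion [w, x, y, z].
In Python, from rig import manip gives the robot as it stands. The module is installed in compiled form; this text tells all that it offers.
- The arm moves only by the tool drive_tool, never from a script. Its argument "deltas" is text: rows parted by semicolons, each of 7 numbers parted by spaces: the finger opening in m, from 0 to 0.0854, then the shift along the tool's x, y, z in m, then the turn, a rotation vector about the tool's x, y, z in rad. A call has 1 to 10 rows; each row shifts and turns the commanded pose from where the row before left it, along the tool's axes as they then stand; what a row does not reach is not made up. A row lasts 1/8 s, in which the tool goes at most 62.5 mm and 10.7 degrees, less where a joint would pass 70% of its speed; a pose out of reach is approached as far as the arm can. A call is refused whole if a number of a shift passes 0.0625 or a number of a turn 0.188, either way. A call with a gripper value outside its range is refused whole. The fingers move at their own pace and stop on an object; "force" is the grip in N (left out, the last holds). Time passes only in rows, so rows that do not move let the fingers close. It gives the time, the measured TCP pose, the force and the opening at its end, in the units of the state.
- manip.read_state(): the state, without advancing time (a new reading comes with each control period).
- manip.snapshot(name): name is "scene" or "side" or "wrist"; returns a dict with "img" (480x640x3 uint8, red, green, blue), "fx", "fy", "cx", "cy" (pixels), "k1" (the pictures are not rectified: a ray, as slopes to the right and down, at radius r is drawn at 1 + k1 r^2 times it, then the intrinsics apply), "R" (3x3) and "t" (3): a world point X has camera coordinates R X + t. Camera axes: x right, y down, z forward; pixel columns grow to the right and rows downward; lengths in mm; the calibration is good to about 2 mm. A picture is of the moment at which its call begins. There is no depth.
- manip.close_job(): hands the job in, once; it reports no verdict.
The state is a dict: "t": time; "joint_positions": joint angles; "dq": joint speeds; "tau": joint torques, N m; "ee_pos": TCP position; "tool_rot": TCP orientation; "contact_force": force on the tool from outside, world axes, zero at the start; "moment": the same for the moment, N m; "width": finger opening in mm.
Only numpy, scipy, OpenCV 4.12 (cv2) and the standard library are available. Lean on these libraries where they do the work, as an engineer would, in place of code of your own. Each camera call takes 0.05 s, during which the arm holds its last target. There are 200 camera calls.

TASK

A small robot car sits on the wheel test stand. With a fingertip, push the stand's speed lever away from its off end, click by click, and stop in the third click without going past it; then press the round start button right down and let it come back up. Do not press the square stop button, do not pinch the lever or lift anything, and leave the car and the other things where they lie.

Things in the scene. Friction and masses are not known exactly. Their poses are not given: they have to be found in the camera images.
- stand: Wheel test stand, an aluminium box fixed to the table: 220 (x) x 270 (y) x 50 mm high, origin at the centre of its underside. Its -x side is nearest the robot and carries a grey control strip. The lever's slot runs along the stand's y at local x = -75 mm, from y = -75 (off end) to +9 mm; seven black marks beside it show the positions, a black block the off end. The top is flat around the lever.
- lever (a joint): Lever travel, m, along the stand's +y: 0 at the off end (every run starts there), 0.084 at the far stop. Notches every 14 mm: first click 0.014, second 0.028, third 0.042. From a notch the push rises to 3.5 to 7 N a quarter of the way on, falls to nothing half way, then the lever snaps ahead by itself into the next notch. Let go, it rests within 0.5 mm of the nearest notch.
- lever_top (a point): Centre of the top of the lever's upright black grip, 36 mm above the stand's top and 86 mm above the table. The grip is 22 mm across the slot (stand's x) and 14 mm along it (stand's y); its flat sides reach from 4 to 33 mm above the stand's top. It moves with the lever; axes as the stand's. The car is 15 mm or more away, beyond it.
- start_top (a point): Centre of the top of the round white start button (34 mm across) when it is up, 44 mm above the table. It stands on a black fixed pod 64 x 64 x 32 mm, on one side of the stand; which side varies. It moves with the button.
- start (a joint): How far the start button is pushed down, m: 0 up, 0.006 fully down. Spring: begins to move at 1.5 N, fully down at 5 N; comes back up when let go.
- stop_top (a point): Centre of the top of the square white stop button (28 x 28 mm), 44 mm above the table, on a pod like the other one, on the other side of the stand. To be left alone.
- stop (a joint): How far the stop button is pushed down, m: 0 up, 0.006 fully down.
- car: Loose four-wheeled robot car, about 116 (x) x 104 (y) x 64 mm high, on the deck of the test stand beyond the lever; origin at the centre of its underside. Its top is 114 mm above the table. Bystander.
- screwdriver: Loose screwdriver lying on the table to the left of the stand. Bystander.
- motor: Loose small gear motor, about 85 mm long and 28 mm high, lying on the table. Bystander.
- wheel: Loose rubber wheel lying flat, 64 mm across, 24 mm high. Bystander.
- discs: Loose flat white disc, 76 mm across, 18 mm high. Bystander.
- phone: Loose black phone, 75 x 150 x 9 mm, lying to the right of the stand. Bystander.
- sensor: Loose small twin-eyed distance sensor, about 46 mm wide, 22 mm high. Bystander.
Mind the look-alikes: they are no part of the job. Leave any orange look-alike of the part that bears stop_top alone.

How it is judged (in metres and radians):
On the way, in this order (a step that is already met when the one before it is completed fails the run):
1. the speed lever has settled in the third click (value of joint lever between 0.038 and 0.046 m and velocity of joint lever between -0.01 and 0.01 m/s and value of joint start below 0.002 m), for 0.2 s.
2. the round start button is pressed right down with the lever in the third click (value of joint lever between 0.038 and 0.046 m and value of joint start above 0.0045 m), for 0.04 s.
At the end, for the whole second after the job is handed in: The lever rests in the third click (0.042 m, within 4 mm), both buttons are up again, and every loose bystander lies still within 20 mm of where it began (value of joint lever between 0.038 and 0.046 m and value of joint each of start, stop below 0.0015 m and distance of each of car, screwdriver, motor, wheel, discs, phone, sensor from where it was at the start of the episode below 0.02 m and linear speed of each of car, screwdriver, motor, wheel, discs, phone, sensor below 0.02 m/s); the robot touches nothing.
It fails at once if the lever is pushed past the third click (over the hump towards the fourth, beyond 0.050 m) (value of joint lever above 0.05 m).
It fails at once if the start button is pressed (over 3 mm) while the lever is not in the third click (value of joint start above 0.003 m and not (value of joint lever between 0.038 and 0.046 m)).
It fails at once if the square stop button is pressed (over 3 mm) (value of joint stop above 0.003 m).
It fails at once if the lever is pinched: its two opposite flat sides are pressed at the same time, over 2 N each (contact force between the fingers and lever_c2 above 2 N and contact force between the fingers and lever_c3 above 2 N).
It fails at once if a bystander is shifted by more than 30 mm or lifted by more than 15 mm (distance of any of car, screwdriver, motor, wheel, discs, phone, sensor from where it was at the start of the episode above 0.03 m or height (world z) of car above 0.065 m or height (world z) of any of screwdriver, motor, wheel, discs, phone, sensor above 0.03 m).
It also fails if it takes over 70 s, if anything falls off the work surface, if the arm or the gripper's body presses on something with over 40 N, if the wrist force passes 120 N, or if a joint passes its speed limit or range.

## Working session

There is one attempt and no reset: what is moved stays moved. The work goes in short steps, Python scripts to look and compute and a tool call to move; the robot and the scene stay as the last step left them, time stands still between calls to the robot, and variables do not carry over. Pictures are saved under pics/ and viewed, about 8 in all and at most 12, crops included, and the job is handed in when it is done.

Besides the shell and the picture viewer there is one more tool, called after "Request:" as name(argument=value, ...), one argument or row to a line, values as JSON. drive_tool: Moves the arm, as the interface text tells. Its arguments: {"type":"object","properties":{"deltas":{"type":"string"},"force":{"type":"number"}},"required":["deltas"]}

```bash
mkdir -p pics
cat > h.py <<'E'
import numpy as np, cv2
from rig import manip
def snap(n,f):
    s=manip.snapshot(n); cv2.imwrite('pics/'+f+'.png',s['img'][:,:,::-1]); 
    import pickle; pickle.dump(s,open(f'pics/{f}.pkl','wb')); return s
def load(f):
    import pickle; return pickle.load(open(f'pics/{f}.pkl','rb'))
def ray(s,u,v):
    d=np.array([(u-s['cx'])/s['fx'],(v-s['cy'])/s['fy']]); p=d.copy()
    for _ in range(20): p=d/(1+s['k1']*(p@p))
    R=np.array(s['R']); t=np.array(s['t'])
    return -R.T@t, R.T@np.array([p[0],p[1],1.])
def onz(s,u,v,z):
    c,d=ray(s,u,v); return c+d*(z-c[2])/d[2]
def proj(s,X):
    p=np.array(s['R'])@np.array(X,float)+np.array(s['t']); q=p[:2]/p[2]; q=q*(1+s['k1']*(q@q))
    return np.array([s['fx']*q[0]+s['cx'],s['fy']*q[1]+s['cy']])
E
python3 - <<'E'
from h import *
a=snap('scene','sc'); b=snap('side','sd'); print(manip.read_state())
for s in(a,b): print(-np.array(s['R']).T@s['t'], s['R'][2])
E
```

```text
{'t': 0.1, 'joint_positions': array([ 1.02490329,  0.4777496 ,  0.0223594 ,  1.55636444, -0.01152968,
        1.10927726, -0.08306752]), 'dq': array([ 0.00177502, -0.00218364, -0.00043191, -0.00246361,  0.00014409,
       -0.00158651,  0.0001162 ]), 'tau': array([ 4.98465408e-03, -5.97765934e+01,  1.61384538e+00, -2.81958675e+01,
        1.28362534e-02,  4.93591855e-03, -4.65255823e-05]), 'ee_pos': array([ 285.97952196, -610.96677985,  302.99656544]), 'tool_rot': array([-4.03659729e-04,  8.43789860e-01, -5.36673062e-01, -7.31269362e-04]), 'contact_force': array([ 0.40096586,  0.51901433, -0.4181851 ]), 'moment': array([0.01681836, 0.01908878, 0.01692048]), 'width': 85.34403993220948}
[1264.08145064 -801.00581204 1137.89078812] [-0.50468272  0.52155515 -0.68795027]
[-329.76020862  761.59268386  826.72227621] [ 0.60087424 -0.57083978 -0.55954633]
```

View pics/sc.png

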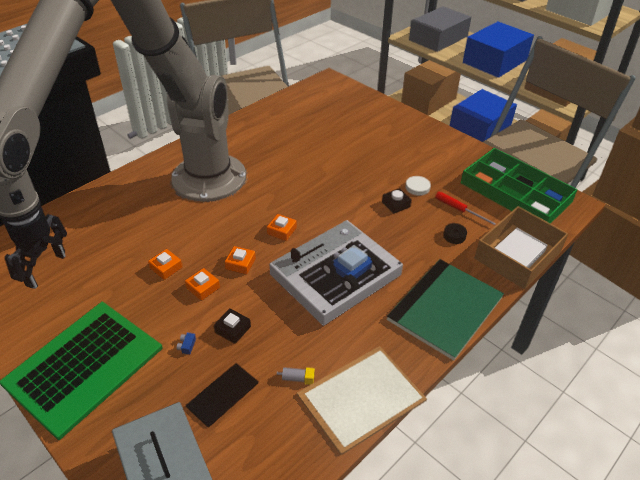

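View pics/sd.png

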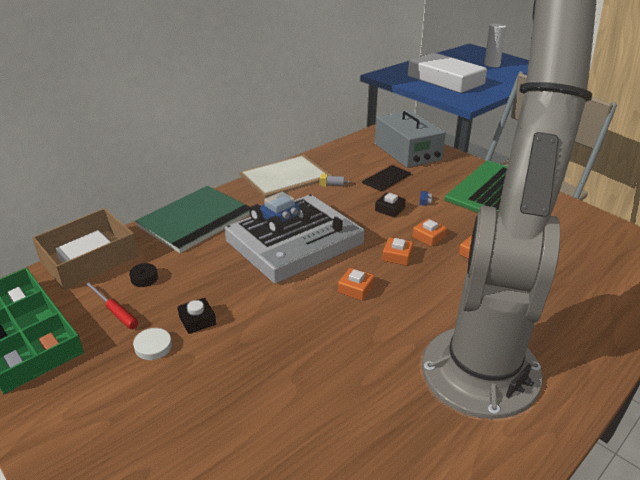

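The scene image shows the stand at about (337,270), the round start button on a black pod at (397,198) on the +y side, and the square stop button on a black pod at (232,322). The orange look-alikes are at (165,262), (202,283), (239,260) and (281,226). In the side view, the start button is at (196,308) and the lever at (338,224).

Run:
```python
import cv2
a=cv2.imread('pics/sc.png')[210:330,260:420]; b=cv2.imread('pics/sd.png')[185:285,215:375]
a=cv2.resize(a,None,fx=4,fy=4,interpolation=2)[:,:640]; b=cv2.resize(b,None,fx=4,fy=4,interpolation=2)
cv2.imwrite('pics/c1.png',a); cv2.imwrite('pics/c2.png',b)
```

```text
(no output)
```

View pics/c1.png

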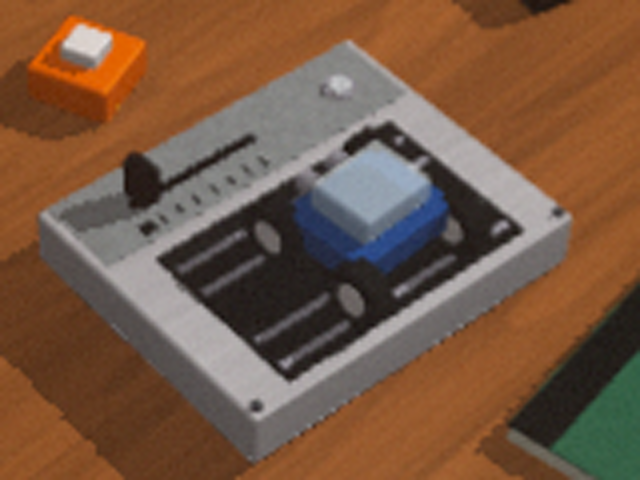

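View pics/c2.png

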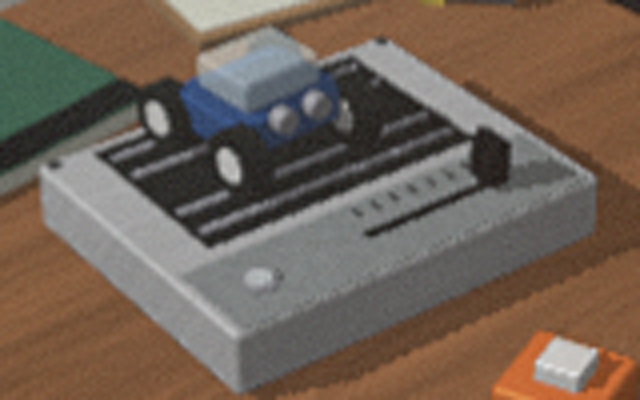

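The crops show the lever grip at the off end, scene crop (141,178) and side crop (491,155). The four corners of the stand's top are clear in both views, so I'll fit the stand pose and triangulate the buttons.

Run:
```python
from h import *
from scipy.optimize import least_squares
a=load('sc'); b=load('sd')
C=np.array([[-110,135],[-110,-135],[110,-135],[110,135]])
pa=np.array([[348,42],[40,213],[258,415],[570,212]])/4+[260,210]
pb=np.array([[235,338],[597,178],[382,38],[40,165]])/4+[215,185]
def W(p,q,z): 
    c,s=np.cos(p[2]),np.sin(p[2]); return [p[0]+c*q[0]-s*q[1],p[1]+s*q[0]+c*q[1],z]
def res(p): return np.concatenate([np.r_[proj(a,W(p,q,50))-u,proj(b,W(p,q,50))-v] for q,u,v in zip(C,pa,pb)])
r=least_squares(res,[650,0,0]);p=r.x
print(p,np.round(r.fun,1))
lt=W(p,[-75,-75],86);print('lever_top',lt, (proj(a,lt)-[260,210])*4,(proj(b,lt)-[215,185])*4)
print('third',W(p,[-75,-33],86))
print('start', onz(a,397.5,195,44),onz(b,195.5,306,44),'stop',onz(a,232,320,44),onz(b,391,198,44))
print('side',[np.round(W(p,q,50)) for q in C])
```

```text
[ 5.70179164e+02 -1.91836979e+01 -9.33007442e-02] [-0.1 -2.  -0.  -0.2 -1.5 -0.7  0.5 -0.6 -0.9  1.1 -0.3 -1.2  1.1 -0.1
 -1.6  0. ]
lever_top [np.float64(488.5179577172795), np.float64(-86.87008813651376), 86] [140.32553136 158.9382048 ] [488.76687617 133.10250953]
third [np.float64(492.430906149767), np.float64(-45.05276117071293), 86]
start [501.89777997 313.60074175  44.        ] [492.48340417 320.72032752  44.        ] stop [ 524.19041947 -325.85553896   44.        ] [ 509.4494182  -315.12737352   44.        ]
side [array([473., 125.,  50.]), array([ 448., -143.,   50.]), array([ 667., -164.,   50.]), array([692., 105.,  50.])]
```

Request:
drive_tool(
  deltas="0 -0.0365 -0.039 0 0 0 0;0 -0.0365 -0.039 0 0 0 0;0 -0.0365 -0.039 0 0 0 0;0 -0.0365 -0.039 0 0 0 0;0 -0.0365 -0.039 0 0 0 0;0 -0.0365 -0.039 0 0 0 0;0 -0.0365 -0.039 0 0 0 0;0 -0.0365 -0.039 0 0 0 0;0 -0.0365 -0.039 0 0 0 0;0 -0.0365 -0.039 0 0 0 0",
  force=40,
)

```text
t: 1.35
ee_pos: [484.8, -113.8, 303.8]
tool_rot: [0.0, 0.844, -0.537, -0.0]
contact_force: [0.9, 0.5, -0.7]
width: -0.1
```

Request:
drive_tool(
  deltas="0 0 0 0 0 0 -0.175;0 0 0 0 0 0 -0.175;0 0 0 0 0 0 -0.175;0 0 0 0 0 0 -0.175;0 0 0 0 0 0 -0.175;0 0 0 0 0 0 -0.172;0 0 0 0 0 0 0;0 0 0 0 0 0 0",
)

```text
t: 2.35
ee_pos: [484.5, -115.5, 303.7]
tool_rot: [-0.0, 0.999, -0.045, -0.0]
contact_force: [-0.1, -0.4, -0.5]
width: -0.2
```

Run:
```python
from h import *
from scipy.spatial.transform import Rotation as Ro
s=snap('wrist','w1'); st=manip.read_state(); print(st['t'],st['ee_pos'],st['width'],st['contact_force'],st['joint_positions'])
w,x,y,z=st['tool_rot']; M=Ro.from_quat([x,y,z,w]).as_matrix(); print(M.round(3))
for n,q in [('lev',(488.5,-86.9,86)),('start',(497,317,44))]: print(n,proj(s,q))
```

```text
2.4 [ 484.55933926 -115.47078602  303.79429068] -0.13209954034829804 [-0.20603393  1.13319677 -0.23752918] [ 0.45612286  0.2132511  -0.39625879  1.94789316  0.09728075  0.99891321
 -0.07359737]
[[ 0.996 -0.089 -0.   ]
 [-0.089 -0.996  0.   ]
 [-0.    -0.    -1.   ]]
lev [323.83297131 186.18187352]
start [ 284.54463929 -384.00919216]
```

View pics/w1.png

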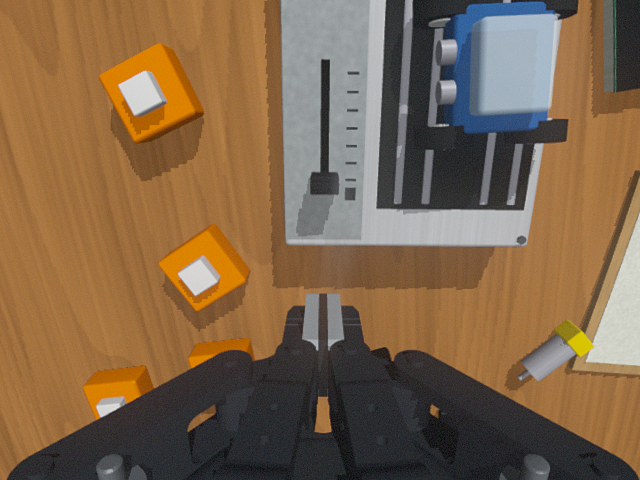

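The wrist view shows the grip top at about (323,181), against a prediction of (323.8,186). The slot is aligned with the image columns, so the tool yaw is right.

Run:
```python
from h import *
s=load('w1'); print('cam',ray(s,0,0)[0],s['fx'])
for u,v,z in [(311,173,86),(336,173,86),(311,188,86),(336,188,86),(323.5,195,54),(287,245,50),(526,246,50),(325,60,50)]: print((u,v,z),onz(s,u,v,z).round(1))
print(proj(s,[484.5,-115.5,231]))
c=cv2.imread('pics/w1.png')[155:225,275:375]; cv2.imwrite('pics/c3.png',cv2.resize(c,None,fx=6,fy=6,interpolation=0))
```

```text
cam [492.18719891 -38.92397022 374.39450015] 382.82687057575987
(311, 173, 86) [479.8 -76.1  86. ]
(336, 173, 86) [498.5 -77.8  86. ]
(311, 188, 86) [478.7 -87.4  86. ]
(336, 188, 86) [497.6 -89.1  86. ]
(323.5, 195, 54) [487.1 -99.7  54. ]
(287, 245, 50) [ 450.6 -142.5   50. ]
(526, 246, 50) [ 665.7 -162.7   50. ]
(325, 60, 50) [497.8   6.1  50. ]
[321.05185884 312.47835523]
```

View pics/c3.png

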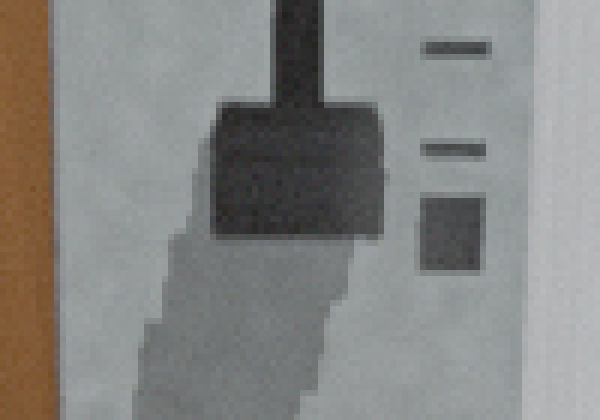

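The grip's -y face is at about y = -94 mm, which matches the fit. I'll descend just behind it with the fingers closed.

Request:
drive_tool(
  deltas="0 -0.003 0.003 0.03 0 0 0;0 0 0 0.035 0 0 0;0 0 0 0.035 0 0 0;0 0 0 0.035 0 0 0;0 0 0 0.02 0 0 0;0 0 0 0.01 0 0 0;0 0 0 0 0 0 0;0 0 0 0 0 0 0",
)

```text
t: 3.4
ee_pos: [482.0, -118.3, 139.7]
tool_rot: [0.0, 0.999, -0.043, 0.001]
contact_force: [-0.1, -0.1, -0.2]
width: -0.0
```

Request:
drive_tool(
  deltas="0 0 -0.004 0 0 0 0;0 0 -0.002 0 0 0 0;0 0 -0.002 0 0 0 0;0 0 0 0 0 0 0;0 0 0 0 0 0 0",
)

```text
t: 4.03
ee_pos: [482.1, -110.2, 138.9]
tool_rot: [0.0, 0.999, -0.043, 0.0]
contact_force: [-0.3, -0.1, 0.1]
width: -0.1
```

Request:
drive_tool(
  deltas="0 0 -0.002 0 0 0 0;0 0 0 0 0 0 0;0 0 0 0 0 0 0",
)

```text
t: 4.4
ee_pos: [482.2, -108.2, 138.9]
tool_rot: [0.0, 0.999, -0.043, -0.0]
contact_force: [-0.2, 0.3, -0.2]
width: 0.1
```

Request:
drive_tool(
  deltas="0 0 -0.001 0 0 0 0;0 0 -0.001 0 0 0 0;0 0 0 0 0 0 0",
)

```text
t: 4.78
ee_pos: [482.5, -106.1, 138.9]
tool_rot: [-0.0, 0.999, -0.043, 0.0]
contact_force: [-0.2, 0.4, -0.4]
width: -0.1
```

Request:
drive_tool(
  deltas="0 0 -0.001 0 0 0 0;0 0 0 0 0 0 0;0 0 0 0 0 0 0",
)

```text
t: 5.15
ee_pos: [482.5, -105.2, 138.9]
tool_rot: [0.0, 0.999, -0.043, 0.0]
contact_force: [-0.3, 0.1, 0.3]
width: -0.6
```

Request:
drive_tool(
  deltas="0 0 -0.001 0 0 0 0;0 0 0 0 0 0 0;0 0 0 0 0 0 0",
)

```text
t: 5.52
ee_pos: [482.6, -104.2, 138.9]
tool_rot: [0.0, 0.999, -0.043, -0.0]
contact_force: [-0.4, -1.0, -0.2]
width: -0.2
```

Request:
drive_tool(
  deltas="0 0 -0.001 0 0 0 0;0 0 0 0 0 0 0;0 0 0 0 0 0 0",
)

```text
t: 5.9
ee_pos: [482.7, -103.5, 138.9]
tool_rot: [0.0, 0.999, -0.043, 0.0]
contact_force: [-0.0, -1.9, 0.3]
width: -0.2
```

Request:
drive_tool(
  deltas="0 0 -0.001 0 0 0 0;0 0 0 0 0 0 0;0 0 0 0 0 0 0",
)

```text
t: 6.28
ee_pos: [482.8, -102.5, 138.9]
tool_rot: [0.0, 0.999, -0.043, -0.0]
contact_force: [-0.6, -3.5, 0.1]
width: -0.4
```

Request:
drive_tool(
  deltas="0 0 -0.001 0 0 0 0;0 0 0 0 0 0 0;0 0 0 0 0 0 0",
)

```text
t: 6.65
ee_pos: [482.8, -101.5, 138.9]
tool_rot: [0.0, 0.999, -0.043, -0.0]
contact_force: [-0.8, -4.1, 1.2]
width: 0.2
```

Request:
drive_tool(
  deltas="0 0 -0.001 0 0 0 0;0 0 0 0 0 0 0;0 0 0 0 0 0 0",
)

```text
t: 7.02
ee_pos: [483.0, -100.3, 138.9]
tool_rot: [0.0, 0.999, -0.043, 0.0]
contact_force: [-1.1, -4.4, -0.2]
width: -0.1
```

Request:
drive_tool(
  deltas="0 0 -0.001 0 0 0 0;0 0 -0.001 0 0 0 0;0 0 0 0 0 0 0",
)

```text
t: 7.4
ee_pos: [483.3, -96.9, 138.9]
tool_rot: [-0.001, 0.999, -0.042, 0.0]
contact_force: [-0.1, -1.4, -0.9]
width: 0.2
```

Request:
drive_tool(
  deltas="0 0 -0.001 0 0 0 0;0 0 0 0 0 0 0;0 0 0 0 0 0 0",
)

```text
t: 7.78
ee_pos: [483.2, -97.1, 138.9]
tool_rot: [-0.0, 0.999, -0.043, -0.0]
contact_force: [-1.0, -0.3, -0.3]
width: 0.1
```

Request:
drive_tool(
  deltas="0 0 -0.001 0 0 0 0;0 0 0 0 0 0 0;0 0 0 0 0 0 0",
)

```text
t: 8.15
ee_pos: [483.3, -96.3, 138.9]
tool_rot: [0.0, 0.999, -0.043, -0.0]
contact_force: [0.6, 0.1, 0.4]
width: 0.1
```

Request:
drive_tool(
  deltas="0 0 -0.001 0 0 0 0;0 0 0 0 0 0 0;0 0 0 0 0 0 0",
)

```text
t: 8.52
ee_pos: [483.4, -95.2, 138.9]
tool_rot: [0.0, 0.999, -0.043, -0.0]
contact_force: [-0.7, 0.4, -0.0]
width: 0.3
```

First click: the push force rose to 4.4 N, then dropped to zero. On to the second.

Request:
drive_tool(
  deltas="0 0 -0.002 0 0 0 0;0 0 -0.002 0 0 0 0;0 0 -0.002 0 0 0 0;0 0 -0.001 0 0 0 0;0 0 0 0 0 0 0;0 0 0 0 0 0 0",
)

```text
t: 9.28
ee_pos: [483.9, -88.8, 138.9]
tool_rot: [0.0, 0.999, -0.043, -0.0]
contact_force: [0.9, -3.5, 1.1]
width: 0.2
```

Request:
drive_tool(
  deltas="0 0 -0.001 0 0 0 0;0 0 -0.001 0 0 0 0;0 0 -0.001 0 0 0 0;0 0 0 0 0 0 0",
)

```text
t: 9.78
ee_pos: [484.3, -85.2, 138.9]
tool_rot: [-0.0, 0.999, -0.043, 0.0]
contact_force: [-0.1, -3.6, 1.0]
width: -0.4
```

Request:
drive_tool(
  deltas="0 0 -0.001 0 0 0 0;0 0 -0.001 0 0 0 0;0 0 0 0 0 0 0",
)

```text
t: 10.15
ee_pos: [484.4, -82.3, 138.9]
tool_rot: [-0.0, 0.999, -0.042, -0.0]
contact_force: [1.0, -0.1, -0.9]
width: -0.0
```

Request:
drive_tool(
  deltas="0 0 -0.001 0 0 0 0;0 0 0 0 0 0 0;0 0 0 0 0 0 0",
)

```text
t: 10.52
ee_pos: [484.5, -82.2, 138.9]
tool_rot: [-0.0, 0.999, -0.043, -0.0]
contact_force: [-0.1, -1.2, -0.4]
width: -0.2
```

Second click, on the prediction. The third should snap at about y = -69.7.

Request:
drive_tool(
  deltas="0 0 -0.002 0 0 0 0;0 0 -0.002 0 0 0 0;0 0 -0.002 0 0 0 0;0 0 -0.001 0 0 0 0;0 0 0 0 0 0 0;0 0 0 0 0 0 0",
)

```text
t: 11.28
ee_pos: [485.1, -75.6, 138.9]
tool_rot: [0.0, 0.999, -0.043, 0.0]
contact_force: [-0.3, -2.3, 0.5]
width: -0.1
```

Request:
drive_tool(
  deltas="0 0 -0.001 0 0 0 0;0 0 -0.001 0 0 0 0;0 0 -0.001 0 0 0 0;0 0 0 0 0 0 0",
)

```text
t: 11.78
ee_pos: [485.4, -72.7, 138.9]
tool_rot: [0.0, 0.999, -0.043, 0.0]
contact_force: [0.6, -5.2, 0.7]
width: -0.3
```

Request:
drive_tool(
  deltas="0 0 -0.001 0 0 0 0;0 0 -0.001 0 0 0 0;0 0 0 0 0 0 0",
)

```text
t: 12.15
ee_pos: [485.6, -69.2, 138.9]
tool_rot: [-0.001, 0.999, -0.042, 0.0]
contact_force: [-0.3, 0.5, 0.4]
width: -0.1
```

Request:
drive_tool(
  deltas="0 0 -0.001 0 0 0 0;0 0 0 0 0 0 0;0 0 0 0 0 0 0",
)

```text
t: 12.52
ee_pos: [485.6, -69.1, 138.9]
tool_rot: [-0.0, 0.999, -0.043, -0.0]
contact_force: [-0.6, 0.3, 0.2]
width: -0.2
```

Request:
drive_tool(
  deltas="0 0 0.015 0 0 0 0;0 0 0.01 0 0 0 0;0 0 0 -0.04 0 0 0;0 0 0 -0.04 0 0 0;0 0 0 -0.04 0 0 0;0 0 0 -0.03 0 0 0;0 0 0 0 0 0 0;0 0 0 0 0 0 0",
)

```text
t: 13.52
ee_pos: [482.9, -95.0, 288.2]
tool_rot: [0.0, 0.999, -0.044, -0.001]
contact_force: [-0.2, -0.1, -0.2]
width: 0.1
```

Run:
```python
from h import *
s=snap('wrist','w2'); st=manip.read_state(); print(st['t'],st['ee_pos'],ray(s,0,0)[0])
def W(ly,z,lx=-75): c,k=np.cos(-.0933),np.sin(-.0933); return [570.2+c*lx-k*ly,-19.2+k*lx+c*ly,z]
print([ (n,proj(s,W(-75+14*n-7,85)).round(1)) for n in (1,2,3,4)])
p=proj(s,W(-33,86)).astype(int);print(p)
c=cv2.imread('pics/w2.png')[p[1]-50:p[1]+50,p[0]-65:p[0]+65]; cv2.imwrite('pics/c4.png',cv2.resize(c,None,fx=5,fy=5,interpolation=0))
```

```text
13.575 [482.69698144 -94.74734053 287.80450371] [490.41157527 -18.34324771 358.86758174]
[(1, array([328.9, 207.5])), (2, array([329.1, 188.5])), (3, array([329.4, 169. ])), (4, array([329.6, 148.8]))]
[329 159]
```

View pics/c4.png

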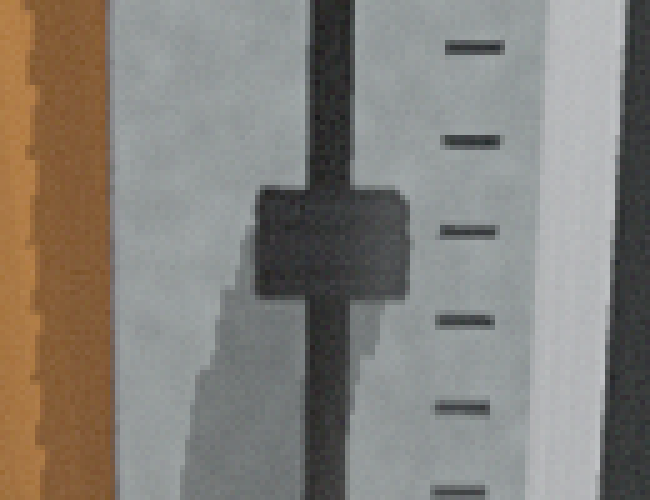

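The grip's rear edge is at v = 168.8, and the third click predicts 169.0, so the lever is in the third click. Next, the start button.

Request:
drive_tool(
  deltas="0 -0.002 -0.0485 0 0 0 0;0 -0.002 -0.0485 0 0 0 0;0 -0.002 -0.0485 0 0 0 0;0 -0.002 -0.0485 0 0 0 0;0 -0.002 -0.0485 0 0 0 0;0 -0.002 -0.0485 0 0 0 0;0 -0.002 -0.0485 0 0 0 0;0 0 0 0 0 0 0;0 0 0 0 0 0 0",
)

```text
t: 14.7
ee_pos: [498.4, 244.3, 287.6]
tool_rot: [0.001, 0.999, -0.043, -0.001]
contact_force: [-0.4, 0.3, -0.2]
width: 0.3
```

Run:
```python
from h import *
s=snap('wrist','w3'); st=manip.read_state(); print(st['t'],st['ee_pos'],ray(s,0,0)[0],proj(s,[497,317,44]))
g=cv2.cvtColor(s['img'],cv2.COLOR_RGB2HSV); m=((g[...,1]<60)&(g[...,2]>140)).astype(np.uint8)
n,l,S,C=cv2.connectedComponentsWithStats(m)
for i in range(1,n):
    if S[i,4]>150: print(S[i],C[i].round(1),onz(s,*C[i],44).round(1))
```

```text
14.75 [498.65948197 243.62661707 287.78624906] [505.92577923 321.00673824 358.06883129] [312.8914358  125.58899528]
[ 252    0   84   27 1600] [293.6  10.5] [490.5 400.1  44. ]
[ 291   99   42   44 1445] [311.9 120.5] [496.6 320.9  44. ]
[567 204  73  13 167] [596.  210.6] [733.4 228.4  44. ]
[ 361  322  178   84 7237] [460.8 346.3] [618.6 104.8  44. ]
[315 397  16  36 402] [322.7 415.3] [480.5  35.1  44. ]
[   0  403   27   74 1062] [ 10.5 440.1] [133.1  20.3  44. ]
```

View pics/w3.png

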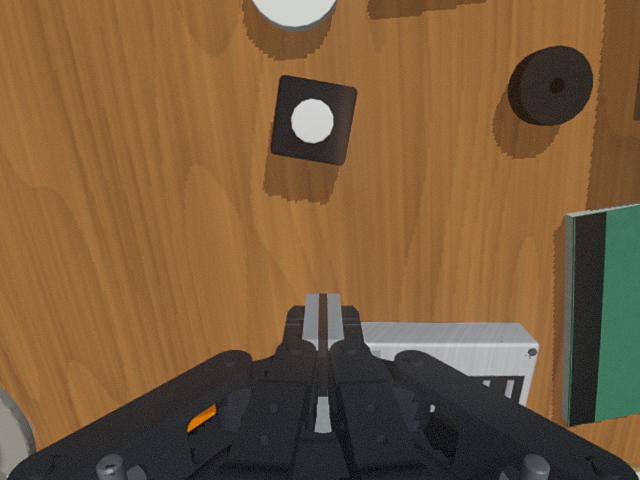

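The start button is at pixel (312,121), which is world (497, 321). I'll move over it and press.

Request:
drive_tool(
  deltas="0 -0.0045 -0.038 0 0 0 0;0 -0.0045 -0.0385 0 0 0 0;0 0 0 0.04 0 0 0;0 0 0 0.04 0 0 0;0 0 0 0.04 0 0 0;0 0 0 0.03 0 0 0;0 0 0 0.01 0 0 0;0 0 0 0 0 0 0;0 0 0 0 0 0 0",
)

```text
t: 15.88
ee_pos: [497.1, 322.4, 130.3]
tool_rot: [-0.001, 0.999, -0.043, 0.001]
contact_force: [0.7, -0.3, 1.1]
width: 0.1
```

Request:
drive_tool(
  deltas="0 0 0 0.002 0 0 0;0 0 0 0.002 0 0 0;0 0 0 0.002 0 0 0;0 0 0 0.002 0 0 0;0 0 0 0 0 0 0;0 0 0 0 0 0 0",
)

```text
t: 16.62
ee_pos: [496.3, 322.2, 120.9]
tool_rot: [0.0, 0.999, -0.043, -0.0]
contact_force: [0.6, 0.1, -0.2]
width: 0.0
```

Request:
drive_tool(
  deltas="0 0 0 0.002 0 0 0;0 0 0 0.001 0 0 0;0 0 0 0 0 0 0;0 0 0 0 0 0 0",
)

```text
t: 17.12
ee_pos: [496.3, 322.2, 117.9]
tool_rot: [-0.0, 0.999, -0.043, 0.0]
contact_force: [0.4, 0.1, 0.3]
width: 0.0
```

Request:
drive_tool(
  deltas="0 0 0 0.001 0 0 0;0 0 0 0.001 0 0 0;0 0 0 0.001 0 0 0;0 0 0 0 0 0 0;0 0 0 0 0 0 0",
)

```text
t: 17.75
ee_pos: [496.4, 322.3, 115.0]
tool_rot: [-0.0, 0.999, -0.043, 0.0]
contact_force: [-0.3, 0.6, 2.4]
width: -0.0
```

Request:
drive_tool(
  deltas="0 0 0 0.001 0 0 0;0 0 0 0.001 0 0 0;0 0 0 0.001 0 0 0;0 0 0 0 0 0 0;0 0 0 0 0 0 0",
)

```text
t: 18.38
ee_pos: [496.4, 322.2, 112.0]
tool_rot: [-0.0, 0.999, -0.043, 0.0]
contact_force: [-0.3, 0.2, 4.1]
width: 0.1
```

Request:
drive_tool(
  deltas="0 0 0 0.001 0 0 0;0 0 0 0 0 0 0;0 0 0 0 0 0 0",
)

```text
t: 18.75
ee_pos: [496.4, 322.3, 111.0]
tool_rot: [-0.0, 0.999, -0.043, 0.0]
contact_force: [-0.9, -0.5, 4.6]
width: -0.0
```

Nearly down. One or two millimetres more should show a hard stop.

Request:
drive_tool(
  deltas="0 0 0 0.001 0 0 0;0 0 0 0 0 0 0;0 0 0 0 0 0 0",
)

```text
t: 19.12
ee_pos: [496.4, 322.3, 110.6]
tool_rot: [0.0, 0.999, -0.043, 0.0]
contact_force: [-2.3, -1.2, 10.7]
width: 0.2
```

Request:
drive_tool(
  deltas="0 0 0 0.001 0 0 0;0 0 0 0 0 0 0;0 0 0 0 0 0 0",
)

```text
t: 19.5
ee_pos: [496.4, 322.3, 110.5]
tool_rot: [0.0, 0.999, -0.043, 0.0]
contact_force: [-3.9, -3.2, 18.4]
width: 0.3
```

The force jumped to 18 N with no further travel, so the button is fully down. I'll lift straight off and do a last check.

Request:
drive_tool(
  deltas="0 0 0 -0.005 0 0 0;0 0 0 -0.02 0 0 0;0 0 0 -0.04 0 0 0;0 0 0 -0.04 0 0 0;0 0 0 -0.04 0 0 0;0 0 0 -0.04 0 0 0;0 0 0 0 0 0 0;0 0 0 0 0 0 0;0 0 0 0 0 0 0",
)

```text
t: 20.62
ee_pos: [495.8, 321.6, 292.6]
tool_rot: [0.001, 0.999, -0.043, -0.001]
contact_force: [-0.2, 0.2, 0.3]
width: -0.1
```

Run:
```python
from h import *
st=manip.read_state(); print(st['t'],st['ee_pos'],st['contact_force'])
for n,o in (('scene','sc'),('side','sd')):
    s=snap(n,o+'2'); d=cv2.absdiff(s['img'],load(o)['img']).max(2); d=cv2.morphologyEx((d>45).astype(np.uint8),cv2.MORPH_OPEN,np.ones((2,2)))
    k,l,S,C=cv2.connectedComponentsWithStats(d)
    print(n,[list(S[i]) for i in range(1,k) if S[i,4]>8])
a=cv2.imread('pics/sc2.png'); cv2.imwrite('pics/f.png',cv2.resize(a[150:400,150:520],None,fx=2.1,fy=2.1))
```

```text
20.625 [495.7713155  321.60887612 292.62779843] [-0.2189322   0.24660409  0.33849746]
scene [[np.int32(41), np.int32(0), np.int32(15), np.int32(6), np.int32(56)], [np.int32(68), np.int32(0), np.int32(6), np.int32(6), np.int32(24)], [np.int32(45), np.int32(0), np.int32(55), np.int32(53), np.int32(904)], [np.int32(112), np.int32(0), np.int32(69), np.int32(91), np.int32(3034)], [np.int32(197), np.int32(0), np.int32(27), np.int32(6), np.int32(94)], [np.int32(324), np.int32(0), np.int32(61), np.int32(31), np.int32(853)], [np.int32(386), np.int32(0), np.int32(27), np.int32(13), np.int32(162)], [np.int32(160), np.int32(3), np.int32(9), np.int32(14), np.int32(50)], [np.int32(419), np.int32(7), np.int32(4), np.int32(3), np.int32(9)], [np.int32(30), np.int32(11), np.int32(13), np.int32(13), np.int32(95)], [np.int32(391), np.int32(15), np.int32(43), np.int32(42), np.int32(683)], [np.int32(26), np.int32(24), np.int32(8), np.int32(10), np.int32(43)], [np.int32(43), np.int32(26), np.int32(5), np.int32(2), np.int32(10)], [np.int32(50), np.int32(30), np.int32(5), np.int32(3), np.int32(13)], [np.int3
[... 5379 characters left out ...]
 np.int32(17), np.int32(46), np.int32(486)], [np.int32(539), np.int32(235), np.int32(4), np.int32(4), np.int32(11)], [np.int32(492), np.int32(245), np.int32(39), np.int32(33), np.int32(855)], [np.int32(397), np.int32(252), np.int32(12), np.int32(8), np.int32(60)], [np.int32(339), np.int32(270), np.int32(28), np.int32(18), np.int32(314)], [np.int32(495), np.int32(291), np.int32(28), np.int32(8), np.int32(144)], [np.int32(481), np.int32(298), np.int32(3), np.int32(7), np.int32(15)], [np.int32(542), np.int32(307), np.int32(3), np.int32(4), np.int32(9)], [np.int32(465), np.int32(310), np.int32(8), np.int32(2), np.int32(16)], [np.int32(537), np.int32(315), np.int32(5), np.int32(7), np.int32(20)]]
```

View pics/f.png

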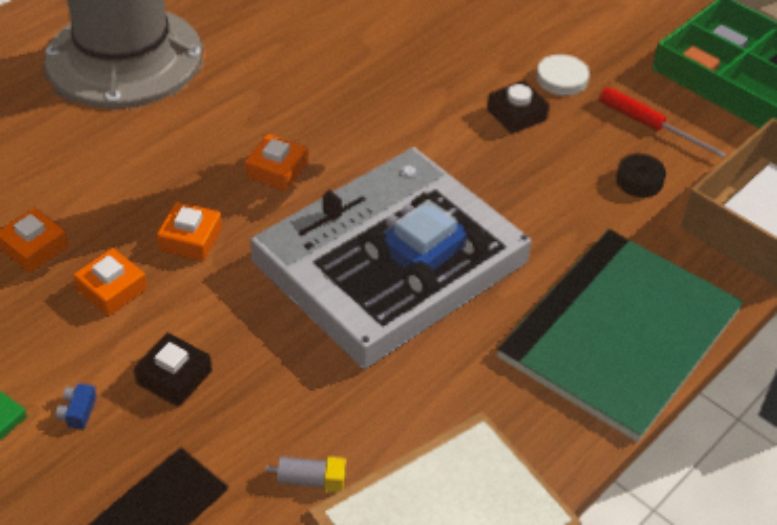

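The scene crop shows the lever mid-slot at (333,205) and the start button up at (518,95). The car and the other bystanders are unchanged: image differences appear only at the arm, its shadows and the lever.

```bash
python3 -c "
from rig import manip
print(manip.close_job())"
```

```text
the job is handed in; nothing more can be done
None
```

The lever is in the third click, the start button was pressed right down and has come back up, and the job is handed in. No verdict is reported back.

- **Lever:** I pushed it with the closed fingertips from its off-end side. The force rose to about 3.5–5 N and dropped to zero at each of the three snaps. A close wrist picture afterwards put the grip's edge at row 168.8, against 169.0 predicted for the third click.
- **Start button:** I pressed it to a hard stop. The force rose through 4.6 N and then jumped to 18 N with no further travel. I then lifted straight off.
- **Last checks:** At about 20.6 s the contact force was near zero. Before-and-after pictures differed only at the lever, the arm and its shadows. The bystanders, the stop button and the orange look-alikes showed no movement.

No check failed. The first estimates of the start button from the two fixed cameras disagreed by about 10 mm, and the closer wrist view settled it.

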